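# Put the hanging parts cup away on the sliding tray

## Task

Lift the deep metal parts cup up and off its hook and nest it upright, all the way down, into the matching cup on the sliding tray, and let go of it. Only then push the tray gently away from the robot until it is fully home against its stop. Leave the shallow cup hanging and everything else on the bench where it is.

Things in the scene. Friction and masses are not known exactly. Their poses are not given: they have to be found in the camera images.
- cup: The deep cup to move: aluminium, round, tapered, 70 mm deep, 50 to 100 g, hanging upright by its wire loop on either of the rack's two hooks. Origin: centre of its underside; z up its axis; the loop is on its +x side. Outside radius 19 mm at the underside, growing evenly to 31 mm at the top; wall 2 mm. Stacking bead, 31.5 mm radius, 44 to 48 mm above the origin.
- cup_rim (a point): Centre of the deep cup's mouth, 70 mm above its origin. A straight rim band, 64 mm outside diameter, 14 mm tall, ends here: a place to grip, fingers closing along the cup's y, TCP about 4 mm below this point so that the fingertips stay above the bead and clear of the lower cup when nesting.
- cup_loop (a point): Middle of the deep cup's loop, a flat rectangle of 5 mm wire, 62 mm above the cup's origin and 42 mm from its axis; clear opening 15 mm wide, from the cup wall to 51 mm from the axis. A hook end stands up through it: lift straight up at least 25 mm before moving sideways.
- tray_cup (a point): A cup of exactly the deep cup's shape, riveted upright to the sliding tray, empty, its loop towards the robot. This point: centre of its underside, 10 mm above the bench. Mouth: 28.5 mm inside radius, 70 mm above this point. x: the way the tray slides home. A fully nested cup has its bead on this rim and its origin 26 mm above this point on the same axis, any turn about it; side play about 2 mm.
- shallow_cup: A bystander: same material, rim, bead and loop as the deep cup but only 45 mm deep. It hangs on the rack's other hook, 150 mm from the deep cup. Origin: centre of its underside.
- hook_left (a point): Top end of the upturned hook on the rack's +y end (150 mm from the other). The rack is a fixed low steel frame, 142 mm tall, 272 mm long, beyond the cups as seen from the robot; its hooks point towards the robot. x axis: from hook to frame. The hook's end stands 17.5 mm above the arm on which the loop rests.
- hook_right (a point): Top end of the upturned hook on the rack's -y end, as above.
- tray_front (a point): The point to push: on the front face (the side towards the robot) of the tray's upright front panel, in the middle of its width, 45 mm above the bench and 19 mm below the panel's top edge. The panel is 125 mm wide. x axis: horizontal, the direction in which the tray slides home; y: along the panel. The tray's cup axis lies 72 mm behind this face.
- tray (a joint): How far the tray has been pushed in along its slide (m): 0 fully pulled out, 0.100 fully home against the stop. It starts between 0 and 0.03. It slides with about 2.5 N friction, stays where it is left, has no spring.
- optic_a: A bystander, loose on the bench: a bare metal optical module, 62 x 14 x 12 mm. Origin: centre of its underside.
- optic_b: A bystander, loose on the bench: a second optical module like the first. Origin: centre of its underside.
- driver: A bystander, loose on the bench: a screwdriver lying flat. Origin: centre of its underside.
- tape: A bystander, loose on the bench: a roll of tape lying flat, 90 mm across, 24 mm high. Origin: centre of its underside.
- cleaner: A bystander, loose on the bench: a white bottle, 56 mm across, 150 mm tall. Origin: centre of its underside.
- carton: A bystander, loose on the bench: a small carton, 120 x 90 x 50 mm. Origin: centre of its underside.
- mug: A bystander, loose on the bench: a white mug, 80 mm across, 90 mm tall. Origin: centre of its underside.

How it is judged:
On the way, in this order (a step that is already met when the one before it is completed fails the run):
1. the deep cup is lifted clear of both hooks (distance between cup and hook_left above 0.11 m and distance between cup and hook_right above 0.11 m and distance of cup from where it was at the start of the episode above 0.06 m and height (world z) of cup above 0.03 m), for 0.1 s.
2. the deep cup is nested fully down in the tray's cup, and let go, with the tray not yet home (horizontal distance between cup and tray_cup below 0.005 m and z of cup in the frame of tray_cup between 0.021 and 0.031 m and angle between cup's own z axis and vertical below 0.12 rad and contact force between the fingers and cup below 0.1 N and value of joint tray below 0.08 m), for 0.2 s.
3. the tray is pushed fully home (value of joint tray above 0.096 m), for 0.2 s.
At the end, for the whole second after the job is handed in: The deep cup stands nested in the tray's cup: axes within 5 mm, its origin 21 to 31 mm above the other's, tilted less than 0.12 rad, at rest; the tray is within 4 mm of its stop (joint above 0.096 m); the shallow cup still hangs within 30 mm of where it was (horizontal distance between cup and tray_cup below 0.005 m and z of cup in the frame of tray_cup between 0.021 and 0.031 m and angle between cup's own z axis and vertical below 0.12 rad and value of joint tray above 0.096 m and linear speed of cup below 0.02 m/s and distance of shallow_cup from where it was at the start of the episode below 0.03 m); the robot touches nothing.
It fails at once if the tray is slammed (faster than 0.3 m/s) (velocity of joint tray above 0.3 m/s).
It fails at once if the shallow cup is knocked or taken off its hook (moved over 40 mm) (distance of shallow_cup from where it was at the start of the episode above 0.04 m).
It fails at once if another thing on the bench is pushed over 40 mm (distance of any of optic_a, optic_b, driver, tape, cleaner, carton, mug from where it was at the start of the episode above 0.04 m).
It also fails if it takes over 64 s, if anything falls off the work surface, if the arm or the gripper's body presses on something with over 40 N, if the wrist force passes 120 N, or if a joint passes its speed limit or range.

## Robot

A 6-joint arm with a two-finger parallel gripper is mounted at the origin on the work surface. World frame = base frame: x ahead of the robot, y to its left, z up, the work surface at z = 0. Lengths are in m, angles in rad, forces in N, time in s.
With the tool pointing down it reaches from about 0.35 to 0.85 m from the base axis. Payload 8.1 kg.
Tool frame: the origin (TCP) lies between the finger pads, 19 mm behind the fingertips; this is the grasp point; z points along the fingers, y is the line along which they close (so a half turn about z gives the same grasp; the last joint's range is limited). The gripper opens to 93 mm and grips with 3 to 60 N. Pads are 15 mm wide; open, the fingers measure 128 mm over their backs; the gripper's body (75 mm by 188 mm) begins 65 mm behind the grasp point.
Start: joints at [1.157, 0.13, 1.488, -0, 1.523, -0.085], TCP at [0.194, 0.568, 0.237] pointing down, gripper open.
Joint ranges: [-2.96, 2.96], [-0.89, 2.26], [0.02, 2.5], [-1.34, 4.48], [0, 2.73], [-2.66, 2.66]. Speed limits (rad/s): [2.39, 2.39, 2.79, 3.14, 3.14, 3.14].

## Interface

Orientations are given as [roll, pitch, yaw] about the fixed x, y, z axes, in that order (R = Rz(yaw) Ry(pitch) Rx(roll)).
In Python, from rig import move_pose, servo_line, move_j, open_gripper, gripper_close, sleep, inverse_kinematics, read_state, read_camera, camera_model, IKError, sign_off, look_for gives the robot as it stands. The module is installed in compiled form; this text tells all that it offers. Calls block until the motion is done:
- move_pose(position, orientation): joint-space move of the TCP to a pose.
- servo_line(position, orientation=None, v=0.15): straight line of the TCP; orientation=None keeps the orientation; v is the mean speed in m/s.
- move_j(angles): joint-space move.
- open_gripper() and gripper_close(force=None): open the fingers fully, or close them until they stop; force is the grip in N (None keeps the last).
- sleep(seconds).
- inverse_kinematics(position, orientation): joint angles nearest the present ones, or None.
- read_state(): the state.
- read_camera(name): name is "scene" or "top"; returns the picture (420x560x3 uint8, red, green, blue); there is no depth.
- camera_model(name): a dict with "mtx" (3x3 intrinsics, pixels), "k1" (the pictures are not rectified: a ray, as slopes to the right and down, at radius r is drawn at 1 + k1 r^2 times it, then the intrinsics apply), "position" and "orientation" of the camera in the world. Camera axes: x right, y down, z forward; pixel columns grow to the right and rows downward; lengths in m; the calibration is good to about 2 mm. A picture is of the moment at which its call begins. camera_model takes no time and is no camera call.
A pose or a line that the arm cannot do raises IKError and nothing moves.
- sign_off(): hands the job in; it is judged then, once.
Trained networks look in the newest picture that a camera, given by its name, has taken for a name from the list of things; names that differ only in an ending like _2 or _b are one class to them, and where a whole thing is asked for, a point or a joint stands for the part that bears it (a point fixed in the world has none). Each returns a list of dicts, best first, with "confidence" (0 to 1); they miss things now and then, are a little off and sometimes report something else, mostly with a low value. They report only what shows in the picture. A call takes as long as a camera call.
- look_for(thing, camera): "extent" ([left, top, right, bottom] in pixels, round what is visible of it).
The state is a dict: "t": time; "joints": joint angles; "dq": joint speeds; "joint_efforts": joint torques, N m; "position": TCP position; "ee_rot": TCP orientation; "contact_force": force on the tool from outside, world axes, zero at the start; "moment": the same for the moment, N m; "finger_gap": opening from 0.0 (shut) to 1.0 (fully open); "finger_force": force on a finger pad.
Only numpy, scipy, OpenCV 4.12 (cv2) and the standard library are available. Lean on these libraries where they do the work, as an engineer would, in place of code of your own. Each camera call takes 0.05 s, during which the arm holds its last target. There are 200 camera calls.

## Working session

There is one attempt and no reset: what is moved stays moved. The work goes in short steps, each a Python script; the robot and the scene stay as the last script left them, time stands still between calls to the robot, and variables do not carry over. Pictures are saved under pics/ and viewed, at most 10 in all, crops included, and the job is handed in when it is done.

```bash
mkdir -p pics; python3 - <<'E'
from rig import *
import cv2
for c in("scene","top"):
    im=read_camera(c); cv2.imwrite(f"pics/{c}0.png",im[:,:,::-1])
    m=camera_model(c); print(c,m)
    for t in("cup","shallow_cup","tray_cup","tray_front","cup_loop","cup_rim"):
        print(t,[([round(float(x)) for x in d["extent"]],round(d["confidence"],2)) for d in look_for(t,c)][:3])
print(read_state())
E
```

```text
scene {'mtx': array([[504.46908194,   0.        , 274.03257476],
       [  0.        , 504.46908194, 204.82288807],
       [  0.        ,   0.        ,   1.        ]]), 'k1': -0.13228911589248343, 'position': array([ 1.62716327, -0.01157313,  0.94146148]), 'orientation': array([-2.21973854e+00,  1.52829725e-03,  1.55947972e+00])}
cup [([213, 204, 237, 227], 0.61)]
shallow_cup [([155, 194, 182, 217], 0.94), ([324, 204, 381, 256], 0.21)]
tray_cup [([324, 199, 381, 256], 0.87)]
tray_front [([325, 203, 376, 257], 0.91)]
cup_loop [([209, 203, 236, 236], 0.97)]
cup_rim [([212, 205, 236, 232], 0.73)]
top {'mtx': array([[542.19568187,   0.        , 274.64661346],
       [  0.        , 542.19568187, 202.08641816],
       [  0.        ,   0.        ,   1.        ]]), 'k1': -0.18319614132159226, 'position': array([ 0.23325555, -0.00653272,  1.53644027]), 'orientation': array([-2.93156217,  0.005855  , -1.57882975])}
cup [([312, 166, 336, 201], 0.93)]
shallow_cup [([370, 186, 394, 214], 0.81), ([91, 246, 124, 289], 0.64)]
tray_cup [([173, 180, 225, 235], 0.73), ([428, 180, 478, 228], 0.71), ([95, 200, 121, 225], 0.46)]
tray_front [([180, 182, 221, 235], 0.97)]
cup_loop [([313, 169, 336, 200], 0.79)]
cup_rim [([313, 165, 338, 197], 0.94)]
{'t': 0.7, 'joints': array([ 1.15658276e+00,  1.30362567e-01,  1.48819421e+00,  4.72451077e-05,
        1.52302895e+00, -8.53631292e-02]), 'dq': array([-0.00135645,  0.00018289, -0.00041373,  0.00126167,  0.00020022,
        0.00227219]), 'joint_efforts': array([-6.80353351e-04, -5.59572494e+01, -4.91951394e+01,  7.66906142e-02,
        2.25986080e-02, -4.31149806e-05]), 'position': array([0.19371546, 0.56786942, 0.23746078]), 'ee_rot': array([ 3.14158173e+00, -4.64293678e-05,  2.81273996e+00]), 'contact_force': array([-0.50823197, -0.02786101, -0.40700979]), 'moment': array([-0.01141453,  0.01441221, -0.00040649]), 'finger_force': 0.0, 'finger_gap': 0.9988992944177228}
```

```bash
python3 - <<'E'
import cv2
a=cv2.imread("pics/scene0.png");b=cv2.imread("pics/top0.png")
c=cv2.resize(b[130:280,160:420],None,fx=3,fy=3,interpolation=cv2.INTER_CUBIC);cv2.imwrite("pics/topc.png",c)
c=cv2.resize(a[150:300,130:390],None,fx=3,fy=3,interpolation=cv2.INTER_CUBIC);cv2.imwrite("pics/scc.png",c)
E
```

```text
(no output)
```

View pics/topc.png

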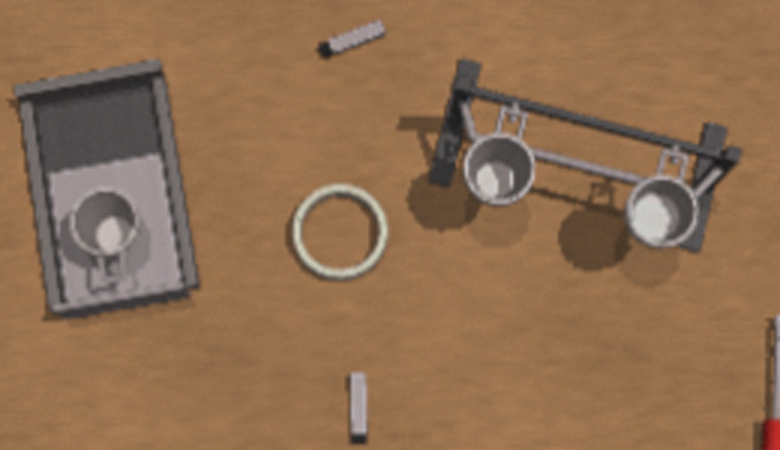

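View pics/scc.png

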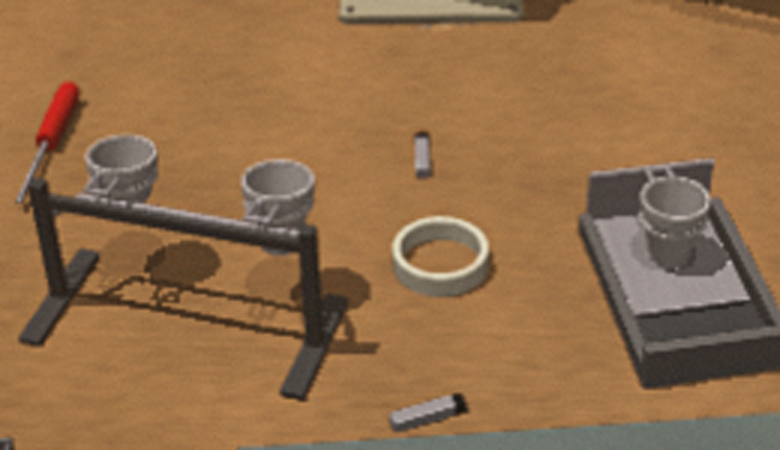

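View pics/scene0.png

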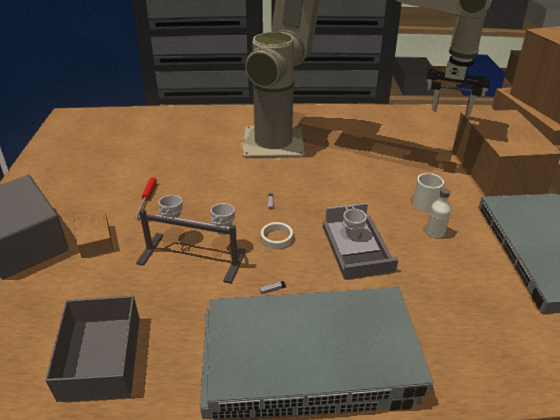

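View pics/top0.png

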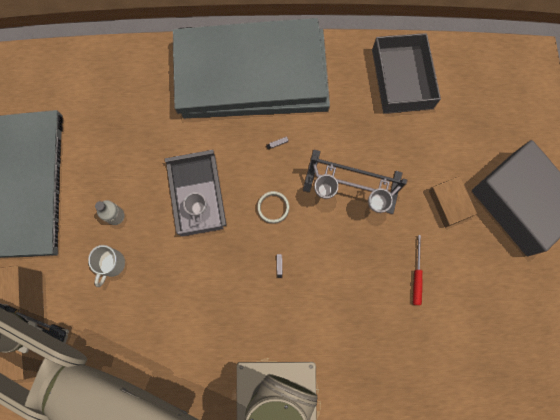

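The top view shows the deep cup's rim at about (326,186), the shallow cup's at (380,200) and the tray cup's at (195,204). The scene view shows the deep cup at (223,212), with its underside showing below the bar, and the tray cup at (355,217). So the deep cup is on hook_left. Next I'll fit the rims in both views.

```bash
cat > vis.py <<'E'
import numpy as np, cv2
from rig import *
from scipy.spatial.transform import Rotation as R
from scipy.optimize import minimize, least_squares
from scipy.ndimage import map_coordinates
def proj(c,P):
    m=camera_model(c); p=(np.atleast_2d(P)-m["position"])@R.from_euler("xyz",m["orientation"]).as_matrix()
    s=p[:,:2]/p[:,2:]; s=s*(1+m["k1"]*(s**2).sum(1,keepdims=True))
    return s*[m["mtx"][0,0],m["mtx"][1,1]]+m["mtx"][:2,2]
def plane(c,uv,z):   # pixel -> world xy at height z
    return least_squares(lambda q:(proj(c,[q[0],q[1],z])-uv).ravel(),[.5,0]).x
th=np.linspace(0,2*np.pi,120,endpoint=False); C=np.c_[np.cos(th),np.sin(th),0*th]
def tri(uv): # dict cam->pixel
    r=least_squares(lambda q:np.concatenate([(proj(c,q)-u).ravel() for c,u in uv.items()]),[.5,0,.1]); return r.x,2*r.cost
def ring(ims,p,rad,cams):
    return np.mean([map_coordinates(ims[c],proj(c,p+rad*C)[:,::-1].T,order=1).mean() for c in cams])
def fit(ims,p0,fixz=None,cams=("scene","top")):
    def f(q):
        p=np.r_[q[:2],q[2] if fixz is None else fixz]
        return -(ring(ims,p,.031,cams)-.5*ring(ims,p,.035,cams)-.5*ring(ims,p,.027,cams))
    best=None
    for d in np.random.default_rng(0).normal(0,.002,(12,3)):
        r=minimize(f,p0+d,method="Nelder-Mead",options=dict(initial_simplex=p0+d+np.r_[np.zeros((1,3)),.004*np.eye(3)],xatol=1e-5))
        if best is None or r.fun<best.fun: best=r
    return best.x,-best.fun
E
python3 - <<'E'
from vis import *
raw={c:cv2.imread(f"pics/{c}0.png") for c in("scene","top")}
ims={c:v.min(2).astype(float) for c,v in raw.items()}
G={"cup":((223,211.7),(326.3,186)),"sh":((170.5,202.5),(380.3,200.3)),"tray":((355,216.7),(194.7,204))}
out={}
for k,(s,t) in G.items():
    p,e=tri({"scene":s,"top":t}); q,sc=fit(ims,p)
    print(k,"tri",p.round(4),round(e,2),"fit",q.round(4),sc, "top-only",fit(ims,q,q[2],("top",))[0][:2].round(4),"scene-only",fit(ims,q,q[2],("scene",))[0][:2].round(4))
    if k=="tray": print(" fixed z .08",fit(ims,q,.08)[0].round(4))
    out[k]=q
f=lambda u,v:np.array([u/3+160,v/3+130])
for n,a,b,z in(("bar",(465,92),(738,155),.137),("railL",(52,305),(22,100),.03),("railR",(190,285),(158,70),.03)):
    d=plane("top",f(*b),z)-plane("top",f(*a),z); print(n,plane("top",f(*a),z),d,np.degrees(np.arctan2(d[1],d[0])))
d=out["cup"]-out["sh"]; print("cup-sh",d,np.linalg.norm(d[:2]),np.degrees(np.arctan2(d[1],d[0])))
vs=[]
for c,(x,y) in(("top",(160,130)),("scene",(130,150))):
    im=cv2.resize(raw[c][y:y+100,x:x+260],None,fx=3,fy=3,interpolation=cv2.INTER_CUBIC)
    for q in out.values():
        cv2.polylines(im,[np.int32(((proj(c,q+.032*C)-[x,y]+.5)*3-.5)*16)],True,(0,0,255),1,cv2.LINE_AA,4)
    vs.append(im)
cv2.imwrite("pics/ov.png",np.vstack(vs))
E
```

```text
Traceback (most recent call last):
  File "vis.py", line 23, in fit
    r=minimize(f,p0+d,method="Nelder-Mead",options=dict(initial_simplex=p0+d+np.r_[np.zeros((1,3)),.004*np.eye(3)],xatol=1e-5))
  File "vis.py", line 20, in f
    return -(ring(ims,p,.031,cams)-.5*ring(ims,p,.035,cams)-.5*ring(ims,p,.027,cams))
                                      ~~~~^^^^^^^^^^^^^^^^^
  File "vis.py", line 16, in ring
    return np.mean([map_coordinates(ims[c],proj(c,p+rad*C)[:,::-1].T,order=1).mean() for c in cams])
                                           ~~~~^^^^^^^^^^^
  File "vis.py", line 7, in proj
    m=camera_model(c); p=(np.atleast_2d(P)-m["position"])@R.from_euler("xyz",m["orientation"]).as_matrix()
ValueError: time passes only in moves, steps and waits
```

```bash
sed -i 's/^def proj/CM={c:camera_model(c) for c in("scene","top")}\ndef proj/; s/m=camera_model(c); p/m=CM[c]; p/' vis.py
cat > m1.py <<'E'
from vis import *
raw={c:cv2.imread(f"pics/{c}0.png") for c in("scene","top")}
ims={c:v.min(2).astype(float) for c,v in raw.items()}
G={"cup":((223,211.7),(326.3,186)),"sh":((170.5,202.5),(380.3,200.3)),"tray":((355,216.7),(194.7,204))}
out={}
for k,(s,t) in G.items():
    p,e=tri({"scene":s,"top":t}); q,sc=fit(ims,p)
    print(k,"tri",p.round(4),round(e,2),"fit",q.round(4),sc, "top-only",fit(ims,q,q[2],("top",))[0][:2].round(4),"scene-only",fit(ims,q,q[2],("scene",))[0][:2].round(4))
    if k=="tray": print(" fixed z .08",fit(ims,q,.08)[0].round(4))
    out[k]=q
f=lambda u,v:np.array([u/3+160,v/3+130])
for n,a,b,z in(("bar",(465,92),(738,155),.137),("railL",(52,305),(22,100),.03),("railR",(190,285),(158,70),.03)):
    d=plane("top",f(*b),z)-plane("top",f(*a),z); print(n,plane("top",f(*a),z),d,np.degrees(np.arctan2(d[1],d[0])))
d=out["cup"]-out["sh"]; print("cup-sh",d,np.linalg.norm(d[:2]),np.degrees(np.arctan2(d[1],d[0])))
vs=[]
for c,(x,y) in(("top",(160,130)),("scene",(130,150))):
    im=cv2.resize(raw[c][y:y+100,x:x+260],None,fx=3,fy=3,interpolation=cv2.INTER_CUBIC)
    for q in out.values():
        cv2.polylines(im,[np.int32(((proj(c,q+.032*C)-[x,y]+.5)*3-.5)*16)],True,(0,0,255),1,cv2.LINE_AA,4)
    vs.append(im)
cv2.imwrite("pics/ov.png",np.vstack(vs))
E
python3 m1.py
```

```text
cup tri [ 0.5772 -0.1376  0.1237] 1.15 fit [ 0.5769 -0.1386  0.1294] 31.26825573853594 top-only [ 0.577  -0.1387] scene-only [ 0.5765 -0.138 ]
sh tri [ 0.5363 -0.2826  0.1249] 0.44 fit [ 0.5368 -0.2831  0.1302] 25.63818169258782 top-only [ 0.5369 -0.2833] scene-only [ 0.5365 -0.283 ]
tray tri [0.5418 0.2221 0.0745] 0.4 fit [0.5432 0.2211 0.0808] 24.572847828280246 top-only [0.5432 0.2209] scene-only [0.543  0.2213]
 fixed z .08 [0.5428 0.2212 0.0856]
bar [ 0.64443923 -0.11008851] [-0.0599738  -0.24404133] -103.8069752291516
railL [0.47143645 0.27573582] [0.20133084 0.03561225] 10.030962109380031
railR [0.48967254 0.14507357] [0.21151299 0.03382698] 9.086289996910317
cup-sh [ 0.04004127  0.14447503 -0.00087805] 0.14992110698530278 74.50928313525274
```

View pics/ov.png

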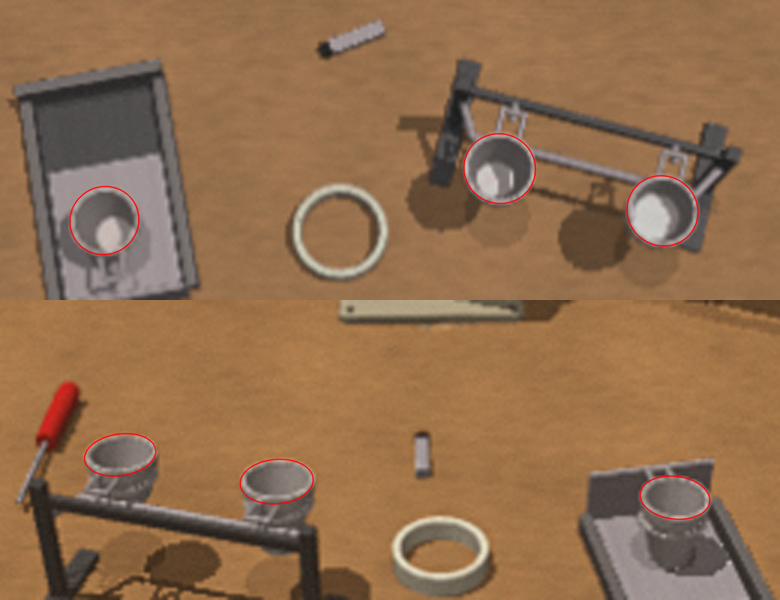

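The red rim overlays match all three rims. The two hanging cups come out 149.9 mm apart, and the tray mouth at z = 81 mm against a nominal 80 mm. Next: grasp and lift.

```bash
cat > m2.py <<'E'
from vis import *
o=[np.pi,0,np.radians(180-15.3)]
p=np.array([.5769,-.1386,.1294-.004])
for yaw in(164.7,189.5,-15.3,9.5):
    print(yaw,inverse_kinematics([.5769,-.1386,.25],[np.pi,0,np.radians(yaw)]),inverse_kinematics([.543,.221,.25],[np.pi,0,np.radians(yaw)]))
move_pose([*p[:2],.26],o); servo_line([*p[:2],.18],v=.15); servo_line(p,v=.06)
s=read_state(); print(s["position"],s["contact_force"])
gripper_close(12); sleep(.3)
s=read_state(); print(s["finger_gap"]*93,s["finger_force"],s["contact_force"])
servo_line([*p[:2],p[2]+.035],v=.05); servo_line([*p[:2],.27],v=.15)
s=read_state(); print(s["t"],s["position"],s["finger_gap"]*93,s["finger_force"],s["contact_force"])
a=[read_camera(c) for c in("scene","top")]
for c,i in zip(("scene","top"),a): cv2.imwrite(f"pics/{c}1.png",i[:,:,::-1])
cv2.imwrite("pics/l.png",np.hstack([cv2.resize(a[0][120:270,120:250],None,fx=3,fy=3),cv2.resize(a[1][120:270,270:400],None,fx=3,fy=3)])[:,:,::-1])
E
python3 m2.py
```

```text
164.7 [-0.32218314  0.10736768  1.49024743  0.          1.54397754 -1.62594409] [ 0.29907864  0.08832172  1.51053859  0.          1.54273235 -1.00468232]
189.5 [-0.32218314  0.10736768  1.49024743  0.          1.54397754 -2.05878575] [ 0.29907864  0.08832172  1.51053859  0.          1.54273235 -1.43752397]
-15.3 [-3.22183139e-01  1.07367675e-01  1.49024743e+00 -4.44089210e-16
  1.54397754e+00  1.51564856e+00] [ 2.99078636e-01  8.83217160e-02  1.51053859e+00 -4.44089210e-16
  1.54273235e+00  2.13691034e+00]
9.5 [-3.22183139e-01  1.07367675e-01  1.49024743e+00 -4.44089210e-16
  1.54397754e+00  1.08280691e+00] [ 2.99078636e-01  8.83217160e-02  1.51053859e+00 -4.44089210e-16
  1.54273235e+00  1.70406868e+00]
[ 0.57729837 -0.13874013  0.12596878] [ 0.04071643 -0.2735187  -0.0702702 ]
62.7435188379416 11.963159480401373 [0.72858217 0.57289435 0.84240616]
7.9 [ 0.57636214 -0.13844307  0.26862063] 62.67247380513594 11.97385398329061 [-0.69761547  1.08442621 -1.49878951]
```

View pics/l.png

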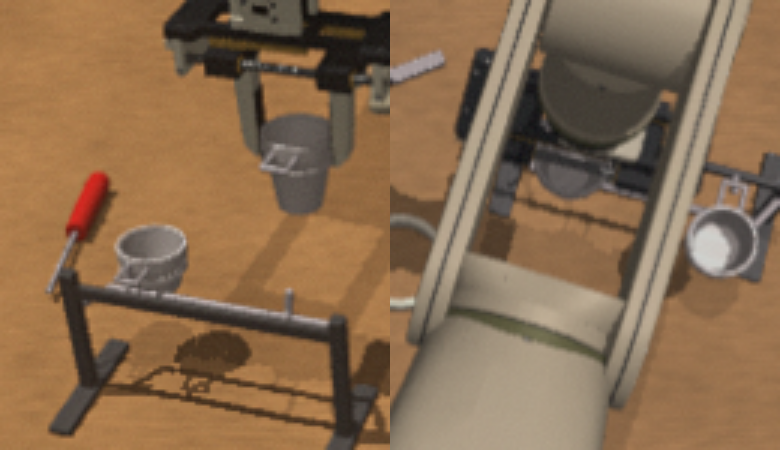

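The deep cup is clear of its hook and upright in the fingers, with its loop pointing away from the robot. The shallow cup is undisturbed. Next I'll carry it to the tray and lower it while watching the force.

```bash
cat > m3.py <<'E'
from vis import *
o=[np.pi,0,np.radians(189.5)]
q=np.array([.543,.2211])
servo_line([*q,.27],o,v=.15); sleep(.3)
servo_line([*q,.16],v=.12); sleep(.3)
s=read_state(); f0=s["contact_force"]; print(s["t"],s["position"],f0)
for z in np.r_[np.arange(.15,.107,-.008),np.arange(.106,.0975,-.0015)]:
    servo_line([*q,z],v=.04); sleep(.1); s=read_state(); f=s["contact_force"]-f0
    print(round(z,4),s["position"].round(4),f.round(1),round(s["finger_gap"]*93,2))
    if f[2]>6 or np.hypot(*f[:2])>8: break
print(s["t"])
a=read_camera("scene"); cv2.imwrite("pics/n.png",cv2.resize(a[130:280,290:420],None,fx=4,fy=4)[:,:,::-1])
E
python3 m3.py
```

```text
12.225 [0.54331014 0.22120082 0.16058642] [-0.70255373 -0.67671282 -0.90138674]
0.15 [0.543  0.2211 0.1499] [ 0.3 -0.2  0.3] 62.72
0.142 [0.543  0.2211 0.1419] [0.9 0.4 0.8] 62.09
0.134 [0.543  0.2211 0.134 ] [0.7 0.8 1.1] 62.45
0.126 [0.543  0.2211 0.1259] [1.8 0.1 0.3] 62.22
0.118 [0.543  0.2211 0.1179] [0.4 0.7 0.9] 62.53
0.11 [0.543  0.2211 0.1099] [ 1.5  0.4 -0. ] 62.22
0.106 [0.543  0.2211 0.1059] [0.5 0.8 0.7] 62.24
0.1045 [0.5429 0.2211 0.1044] [-0.3  0.8  0.5] 62.49
0.103 [0.5429 0.2211 0.1029] [-1.1  0.1 -0.3] 62.0
0.1015 [0.5429 0.2211 0.1014] [-0.3  0.2  0.1] 62.06
0.1 [0.5435 0.2212 0.1004] [1.8 1.4 2.9] 62.35
0.0985 [0.5439 0.2211 0.0996] [ 0.6 -0.4  7.8] 62.43
17.075
```

View pics/n.png

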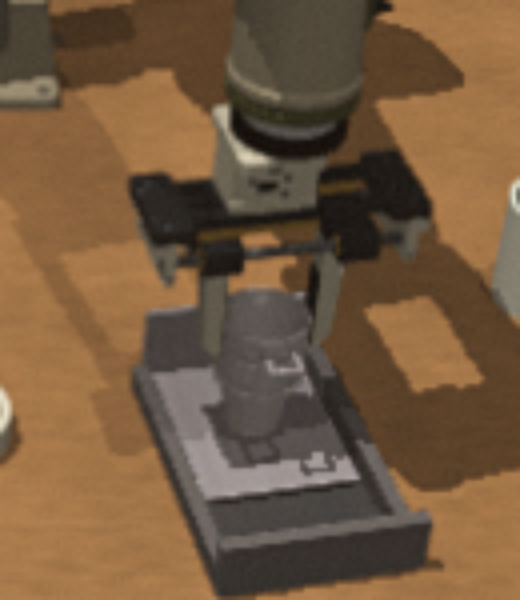

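The cup seated at the expected height: contact came at z = 0.100, and the rims look nested in the picture. I'll release, retreat and verify.

```bash
cat > m4.py <<'E'
from vis import *
q=[.543,.2211]
servo_line([*q,.1005],v=.02); open_gripper(); sleep(.3)
servo_line([*q,.135],v=.05); servo_line([*q,.22],v=.15)
servo_line([.37,.19,.22],v=.2); sleep(.2)
ims={}
for c in("scene","top"):
    a=read_camera(c); cv2.imwrite(f"pics/{c}2.png",a[:,:,::-1]); ims[c]=a.min(2).astype(float)
s=read_state(); print(s["t"],s["position"],s["contact_force"],s["finger_gap"])
for cams in(("scene","top"),):
    print(fit(ims,np.array([.543,.221,.107]),cams=cams))
print("z.107 scene",fit(ims,np.array([.543,.221,.107]),.107,("scene",)),"top",fit(ims,np.array([.543,.221,.107]),.107,("top",)))
x,y=150,130
v=[cv2.resize(cv2.imread("pics/top2.png")[130:260,140:270],None,fx=3,fy=3),cv2.resize(cv2.imread("pics/scene2.png")[160:290,290:420],None,fx=3,fy=3)]
cv2.imwrite("pics/v.png",np.hstack(v))
E
python3 m4.py
```

```text
21.2583 [0.37029482 0.18997406 0.21981639] [-0.32249507 -0.29203209 -0.63263695] 0.9977889396030363
(array([0.54182562, 0.22204371, 0.10601351]), np.float64(24.254655992908496))
z.107 scene (array([0.54303714, 0.22174459, 0.10828201]), np.float64(29.44275374081125)) top (array([0.5417712 , 0.22186395, 0.10623438]), np.float64(18.65380967296815))
```

View pics/v.png

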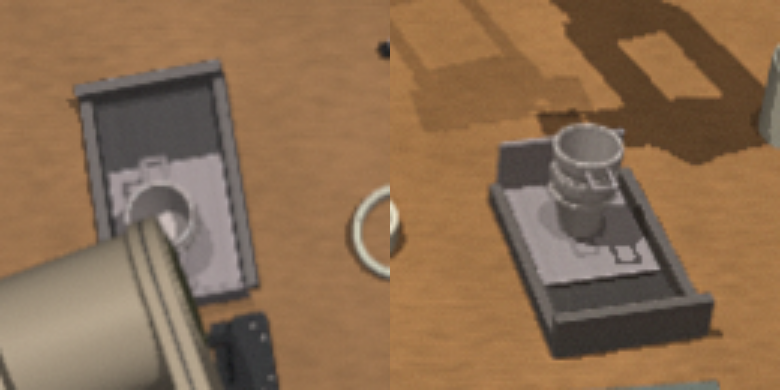

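The deep cup is nested upright: the rim fit gives z = 0.106 against 0.106 expected, on the tray cup's axis. Next: push the tray.

```bash
cat > m5.py <<'E'
from vis import *
a=np.radians(9.55); d=np.array([np.cos(a),np.sin(a)]); o=[np.pi,0,np.pi+a]
face=np.array([.5425,.2215])-.072*d
P=lambda u,z=.05:[*(face+u*d),z]
gripper_close(10)
move_pose(P(-.045,.2),o); servo_line(P(-.045),v=.15); sleep(.2)
f0=read_state()["contact_force"]
for u in np.arange(-.02,.12,.005):
    servo_line(P(u),v=.04); s=read_state(); f=(s["contact_force"]-f0)[:2]@d
    print(round(u,3),round(f,1),((s["position"][:2]-face)@d).round(4))
    if f<-9: break
sleep(.4); s=read_state(); print(s["t"],(s["contact_force"]-f0).round(1),((s["position"][:2]-face)@d).round(4))
E
python3 m5.py
```

```text
-0.02 -0.7 -0.0202
-0.015 -0.3 -0.0148
-0.01 -0.2 -0.0098
-0.005 -0.6 -0.0047
0.0 -0.3 0.0004
0.005 0.4 0.0055
0.01 -1.6 0.0105
0.015 -1.3 0.0155
0.02 -0.4 0.0205
0.025 -0.5 0.0255
0.03 -0.3 0.0305
0.035 -0.9 0.0355
0.04 -1.0 0.0405
0.045 -1.2 0.0455
0.05 -0.5 0.0505
0.055 -1.2 0.0555
0.06 -1.8 0.0605
0.065 -19.2 0.0619
30.2667 [-19.5  -3.8  13.5] 0.0619
```

```bash
cat > m6.py <<'E'
from vis import *
a=np.radians(9.55); d=np.array([np.cos(a),np.sin(a)])
face=np.array([.5425,.2215])-.072*d
servo_line([*(face-.03*d),.05],v=.08); servo_line([*(face-.04*d),.25],v=.2); servo_line([.33,.25,.28],v=.2); sleep(.3)
ims={}
for c in("scene","top"):
    i=read_camera(c); cv2.imwrite(f"pics/{c}3.png",i[:,:,::-1]); ims[c]=i.min(2).astype(float)
s=read_state(); print(s["t"],s["position"],s["contact_force"])
for g in(.06,.07,.08):
  q,e=fit(ims,np.r_[np.array([.5425,.2215])+g*d,.106]); print(q,e,(q[:2]-[.5425,.2215])@d)
cv2.imwrite("pics/w.png",np.hstack([cv2.resize(cv2.imread("pics/top3.png")[110:240,140:270],None,fx=3,fy=3),cv2.resize(cv2.imread("pics/scene3.png")[170:300,290:420],None,fx=3,fy=3)]))
E
python3 m6.py
```

```text
33.8833 [0.33027907 0.2497282  0.27973947] [-0.30853243 -1.16882811  0.20685247]
[0.60228774 0.23700425 0.0980068 ] 17.91230356877179 0.061531435397980366
[0.61285619 0.23409645 0.10669673] 28.08318282147141 0.0714709959505279
[0.61285502 0.2340944  0.10669538] 28.083172608076225 0.07146949320227337
```

View pics/w.png

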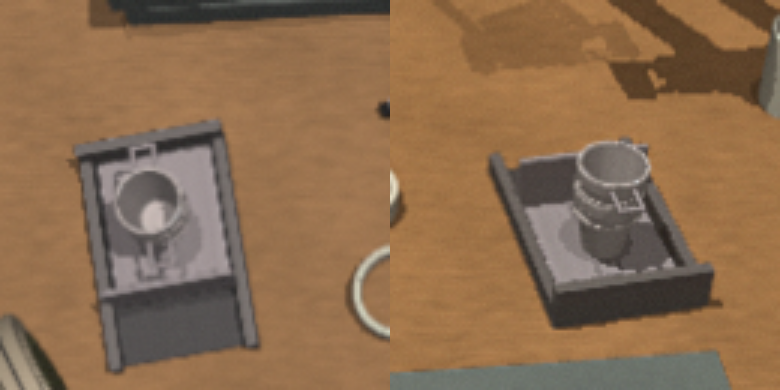

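The tray plate now sits against the end wall. It travelled 71 mm to a firm 19 N stop, and the cup is still nested upright.

```bash
python3 -c "
from rig import *
print(sign_off())"
```

```text
the job is handed in; nothing more can be done
None
```

The job is handed in, but no verdict came back: the deep cup is nested in the tray's cup and released, the tray was then pushed about 71 mm to a firm stop, and the shallow cup was still hanging when last checked, right after the lift.

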